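# Put the calibration weights back in their blocks

## Robot

A 7-joint arm with a two-finger parallel gripper is mounted at the origin on a cart in front of the work surface, level with it; the furniture and walls round the work are solid. World frame = base frame: x ahead of the robot, y to its left, z up, the work surface at z = 0. Lengths are in m, angles in rad, forces in N, time in s.
With the tool pointing down it reaches from about 0.35 to 0.9 m from the base axis. Payload 8.1 kg.
Tool frame: the origin (TCP) lies midway between the tips of the shut fingers; the grasp point (between the pads) lies 19 mm behind it; z points along the fingers, y is the line along which they close (so a half turn about z gives the same grasp; the last joint's range is limited). The gripper opens to 92 mm and grips with 3 to 60 N. Pads are 19 mm wide; open, the fingers measure 130 mm over their backs; the gripper's body (75 mm by 190 mm) begins 47 mm behind the grasp point.
Start: joints at [-1.314, 0.434, 0.025, 1.573, -0.012, 1.134, -0.075], TCP at [0.22, 0.585, 0.227] pointing down, gripper open.
Joint ranges: [-2.62, 2.62], [-0.44, 2.09], [-1.27, 1.32], [0.08, 2.57], [-1.32, 4.46], [0.12, 2], [-2.74, 2.74]. Speed limits (rad/s): [2.22, 2.22, 3.01, 3.01, 3.14, 3.14, 3.14].

## Interface

Orientations are given as a rotation vector (axis times angle).
In Python, from cell import arm gives the robot as it stands.
- The arm moves only by the tool arm_command, never from a script. Its arguments are lists of equal length, an entry for each row: "dp": the shift along the tool's x, y, z in units of 25 mm (1.0 is 25 mm), a list of three; "angular": the turn, a rotation vector about the tool's x, y, z in units of 0.15 rad (1.0 is 0.15 rad), a list of three; "claw": the opening, from 0 (shut) to 1 (fully open). In form: {"dp": [[x, y, z], ...], "angular": [[rx, ry, rz], ...], "claw": [claw, ...]}. A call has 1 to 10 rows; each row shifts and turns the commanded pose from where the row before left it, along the tool's axes as they then stand; what a row does not reach is not made up. A row lasts 1/10 s, in which the tool goes at most 50 mm and 8.59 degrees, less where a joint would pass 70% of its speed; a pose out of reach is approached as far as the arm can. A call with a number of a shift or a turn outside -1 to 1 is refused whole. A call with a gripper value outside its range is refused whole. The fingers move at their own pace and stop on an object; "force" is the grip in N (left out, the last holds). Time passes only in rows, so rows that do not move let the fingers close. It gives the time, the measured TCP pose, the force, the opening and the grip force at its end, in the units of the state.
- arm.observe(): the state, without advancing time (a new reading comes with each control period).
- arm.get_image(name): name is "scene" or "side" or "wrist"; returns a dict with "frame" (400x640x3 uint8, red, green, blue), "z_map" (400x640 float32, m along the optical axis (not along the pixel's ray), 0 where there is no reading), "K" (3x3 intrinsics, pixels), "k1" (the pictures are not rectified: a ray, as slopes to the right and down, at radius r is drawn at 1 + k1 r^2 times it, then the intrinsics apply), "R" (3x3) and "t" (3): a world point X has camera coordinates R X + t. Camera axes: x right, y down, z forward; pixel columns grow to the right and rows downward; lengths in m; the calibration is good to about 2 mm. A picture is of the moment at which its call begins.
- arm.sign_off(): hands the job in; it is judged then, once.
The state is a dict: "clock": time; "joints": joint angles; "dq": joint speeds; "joint_efforts": joint torques, N m; "position": TCP position; "ee_rot": TCP orientation; "force": force on the tool from outside, world axes, zero at the start; "ft_torque": the same for the moment, N m; "width": opening from 0.0 (shut) to 1.0 (fully open); "gripper_force": force on a finger pad.
Only numpy, scipy, OpenCV 4.12 (cv2) and the standard library are available. Lean on these libraries where they do the work, as an engineer would, in place of code of your own. Each camera call takes 0.05 s, during which the arm holds its last target. There are 200 camera calls.

## Task

The balance check is finished: take the stack of four steel weights off the balance pan and put each weight back into the well of its own wooden storage block, the smallest weight in the smallest block and so on up to the largest. Every weight must end standing upright, fully down in its well, with the blocks flat on the worktop; set the weights down gently, never let one drop.

Things in the scene. Friction and masses are not known exactly. Their poses are not given: they have to be found in the camera images.
- weight_500_mid (a point): centre (on the axis, half-way up) of the 500 g weight, the largest of four: a plain upright steel cylinder 50 mm across and 32 mm high with a thin groove round it, 500 g, flat on top and below, loose; at the start bottom of the stack, on the balance pan. z along its axis
- weight_200_mid (a point): centre (on the axis, half-way up) of the 200 g weight, the second largest of four: a plain upright steel cylinder 36 mm across and 24.5 mm high with a thin groove round it, 200 g, flat on top and below, loose; at the start second from below, on the 500 g weight. z along its axis
- weight_100_mid (a point): centre (on the axis, half-way up) of the 100 g weight, the second smallest of four: a plain upright steel cylinder 27 mm across and 22 mm high with a thin groove round it, 100 g, flat on top and below, loose; at the start third from below, on the 200 g weight. z along its axis
- weight_50_mid (a point): centre (on the axis, half-way up) of the 50 g weight, the smallest of four: a plain upright steel cylinder 20 mm across and 20 mm high with a thin groove round it, 50 g, flat on top and below, loose; at the start top of the stack, on the 100 g weight. z along its axis
- block_500: storage block of the 500 g weight, the largest of four: a loose square block of pale wood, 86 x 86 x 26 mm high, with one round well in the middle of its top, open upward, 56 mm across and 12 mm deep, dark at the bottom (well floor 14 mm above the block's underside; a 45 degree chamfer widens the mouth to 66 mm). Seated, the weight stands 20 mm out of the block. Origin: centre of the underside, on the worktop; x and y along the sides, z up
- block_200: storage block of the 200 g weight, the second largest of four: a loose square block of pale wood, 70 x 70 x 22 mm high, with one round well in the middle of its top, open upward, 42 mm across and 10 mm deep, dark at the bottom (well floor 12 mm above the block's underside; a 45 degree chamfer widens the mouth to 52 mm). Seated, the weight stands 14.5 mm out of the block. Origin: centre of the underside, on the worktop; x and y along the sides, z up
- block_100: storage block of the 100 g weight, the second smallest of four: a loose square block of pale wood, 58 x 58 x 20 mm high, with one round well in the middle of its top, open upward, 33 mm across and 9 mm deep, dark at the bottom (well floor 11 mm above the block's underside; a 45 degree chamfer widens the mouth to 43 mm). Seated, the weight stands 13 mm out of the block. Origin: centre of the underside, on the worktop; x and y along the sides, z up
- block_50: storage block of the 50 g weight, the smallest of four: a loose square block of pale wood, 46 x 46 x 18 mm high, with one round well in the middle of its top, open upward, 26 mm across and 8 mm deep, dark at the bottom (well floor 10 mm above the block's underside; a 45 degree chamfer widens the mouth to 36 mm). Seated, the weight stands 12 mm out of the block. Origin: centre of the underside, on the worktop; x and y along the sides, z up
- balance: compact white laboratory balance, 200 mm deep (x), 155 mm wide (y), that stays where it stands; its round steel pan, 116 mm across, has its flat top 62 mm above the worktop and its centre 35 mm behind (+x of) the origin; a low sloping panel with display and keys is at the front (-x). Origin: centre of the underside; z up
Things that resemble listed ones, but are neither listed nor needed, are in the scene too. What is shaped like the part that bears weight_500_mid but orange is not meant.

How it is judged:
At the end, for the whole second after the job is handed in: Each of the four weights is in the well of its own block: axis within 6 mm of the block's centre, underside within 3 mm of the well's floor, upright within 0.12 rad, at rest (under 0.02 m/s); every block lies flat on the worktop (underside within 8 mm of it, level within 0.1 rad) (horizontal distance between weight_500_mid and block_500 below 0.006 m and z of weight_500_mid in the frame of block_500 below 0.033 m and angle between each of weight_500_mid, weight_200_mid, weight_100_mid, weight_50_mid's own z axis and vertical below 0.12 rad and height (world z) of each of block_500, block_200, block_100, block_50 below 0.008 m and angle between each of block_500, block_200, block_100, block_50's own z axis and vertical below 0.1 rad and linear speed of each of weight_500, weight_200, weight_100, weight_50 below 0.02 m/s and horizontal distance between weight_200_mid and block_200 below 0.006 m and z of weight_200_mid in the frame of block_200 below 0.02725 m and horizontal distance between weight_100_mid and block_100 below 0.006 m and z of weight_100_mid in the frame of block_100 below 0.025 m and horizontal distance between weight_50_mid and block_50 below 0.006 m and z of weight_50_mid in the frame of block_50 below 0.023 m); the robot touches nothing.
It fails at once if the 500 g weight is dropped (falls free of the fingers by more than about 13 mm) (linear speed of weight_500 above 0.5 m/s and contact force between the fingers and weight_500 below 0.01 N).
It fails at once if the 200 g weight is dropped (falls free of the fingers by more than about 13 mm) (linear speed of weight_200 above 0.5 m/s and contact force between the fingers and weight_200 below 0.01 N).
It fails at once if the 100 g weight is dropped (falls free of the fingers by more than about 13 mm) (linear speed of weight_100 above 0.5 m/s and contact force between the fingers and weight_100 below 0.01 N).
It fails at once if the 50 g weight is dropped (falls free of the fingers by more than about 13 mm) (linear speed of weight_50 above 0.5 m/s and contact force between the fingers and weight_50 below 0.01 N).
It also fails if it takes over 112 s, if anything falls off the work surface, if the arm or the gripper's body presses on something with over 40 N, if the wrist force passes 120 N, or if a joint passes its speed limit or range.

## Working session

There is one attempt and no reset: what is moved stays moved. The work goes in short steps, Python scripts to look and compute and a tool call to move; the robot and the scene stay as the last step left them, time stands still between calls to the robot, and variables do not carry over. Pictures are saved under pics/ and viewed, at most 14 in all, crops included, and the job is handed in when it is done.

Besides the shell and the picture viewer there is one more tool, called after "Request:" as name(argument=value, ...) on one line, values as JSON. arm_command: Moves the arm, as the interface text tells. Its arguments: {"type":"object","properties":{"dp":{"type":"array","items":{"type":"array","items":{"type":"number"}}},"angular":{"type":"array","items":{"type":"array","items":{"type":"number"}}},"claw":{"type":"array","items":{"type":"number"}},"force":{"type":"number"}},"required":["dp","angular","claw"]}

```bash
mkdir -p pics; ls; cat > h.py <<'E'
import numpy as np, cv2
from cell import arm
def snap(n,fn=None):
    d=arm.get_image(n)
    if fn: cv2.imwrite('pics/'+fn,d['frame'][:,:,::-1])
    np.savez('/tmp/%s.npz'%n,**d)
    return d
def load(n): return dict(np.load('/tmp/%s.npz'%n))
def rays(d,uv):
    uv=np.atleast_2d(uv).astype(float);K=d['K']
    p=np.c_[(uv[:,0]-K[0,2])/K[0,0],(uv[:,1]-K[1,2])/K[1,1]];q=p.copy()
    for _ in range(20): q=p/(1+d['k1']*(q**2).sum(1,keepdims=True))
    return np.c_[q,np.ones(len(q))]
def onplane(d,uv,z):
    r=rays(d,uv)@d['R']; c=-d['R'].T@d['t']
    return c+r*((z-c[2])/r[:,2])[:,None]
def depthpt(d,uv):
    uv=np.atleast_2d(uv); z=np.array([d['z_map'][int(v),int(u)] for u,v in uv])
    return (rays(d,uv)*z[:,None]-d['t'])@d['R']
E
python3 - <<'E'
from h import *
for n in('scene','side','wrist'):
    d=snap(n,n+'0.png');print(n,-d['R'].T@d['t'],d['K'][0,0],d['k1'],(d['z_map']>0).mean())
o=arm.observe();print(o)
E
```

```text
pics
scene [-0.00736185 -1.01863694  0.80091151] 419.6855121088699 0.001421424113095799 0.99608984375
side [-0.54291275  0.27439014  0.65871502] 381.84512238913703 0.025315985124417257 0.9961484375
wrist [0.14801412 0.61307029 0.3834894 ] 339.54252067493417 -0.03633184723043777 0.99596875
{'clock': 0.15, 'joints': array([-1.31361155,  0.43506335,  0.02495789,  1.5738066 , -0.01159823,
        1.13401313, -0.07510539]), 'dq': array([ 0.00029925, -0.00142048,  0.00049245, -0.00341816, -0.00034039,
       -0.00083002,  0.00089282]), 'joint_efforts': array([ 1.72625088e-03, -6.68271589e+01,  9.85714719e-01, -3.14698076e+01,
       -6.06151647e-02,  3.93794209e-02,  1.02348181e-04]), 'position': array([0.21995437, 0.58464118, 0.22615634]), 'ee_rot': array([-5.62175598e-01, -3.09077604e+00,  1.79174319e-03]), 'force': array([ 0.02239293, -0.42124471, -0.2983222 ]), 'ft_torque': array([-0.02681997, -0.01767036,  0.0606419 ]), 'gripper_force': 0.0, 'width': 0.9971704029015988}
```

View pics/scene0.png

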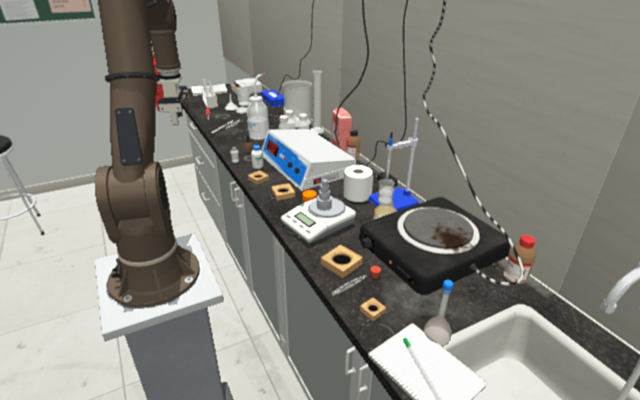

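View pics/side0.png

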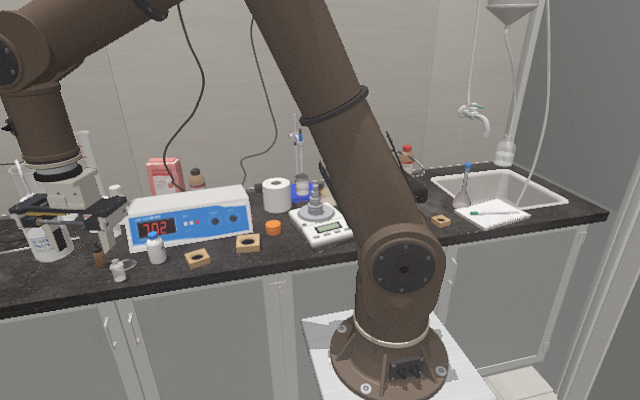

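Scene view: wooden blocks at (258,177), (283,191), (342,261), (373,308), and the balance with its stack at (325,200). The orange puck at (310,196) is the decoy. Next I measure the block sizes and enlarge the area.

```bash
python3 - <<'E'
from h import *
d=load('scene')
im=d['frame']; cv2.imwrite('pics/crop1.png',cv2.resize(im[155:325,235:400][:,:,::-1],None,fx=3.5,fy=3.5,interpolation=cv2.INTER_CUBIC))
hsv=cv2.cvtColor(im,cv2.COLOR_RGB2HSV)
for uv in [(246,177),(335,270),(310,196)]: print(uv,hsv[uv[1],uv[0]])
m=cv2.inRange(hsv,(12,70,90),(28,200,255))
for n in('scene','side'):
    d=load(n);hsv=cv2.cvtColor(d['frame'],cv2.COLOR_RGB2HSV)
    m=cv2.inRange(hsv,(12,60,90),(28,210,255))
    cs,_=cv2.findContours(m,cv2.RETR_EXTERNAL,cv2.CHAIN_APPROX_NONE)
    for c in cs:
        if cv2.contourArea(c)<100: continue
        x,y,w,h=cv2.boundingRect(c)
        p=onplane(d,c[:,0],0.02); r=cv2.minAreaRect((p[:,:2]*1000).astype(np.float32))
        ys,xs=np.nonzero(m[y:y+h,x:x+w]); q=depthpt(d,np.c_[xs+x,ys+y])
        top=q[(q[:,2]>0.012)&(q[:,2]<.04)]
        print(n,(x,y,w,h),cv2.contourArea(c),np.round(r[0]),np.round(r[1]),r[2],'zmax',np.percentile(q[:,2],[5,50,95]).round(4), q[:,:2].mean(0).round(3))
E
```

```text
(246, 177) [18 20 63]
(335, 270) [ 17 118 123]
(310, 196) [ 17 251 254]
scene (360, 297, 27, 24) 380.5 [ 466. -404.] [63. 60.] 13.099515914916992 zmax [-0.0018  0.0137  0.0185] [ 0.47 -0.4 ]
scene (108, 272, 15, 29) 202.5 [-105.  -22.] [127.  30.] 88.93045043945312 zmax [0.0098 0.0126 0.0173] [-0.106 -0.023]
scene (179, 253, 20, 39) 193.0 [ 90. -53.] [161.  41.] 63.59874725341797 zmax [0.0098 0.0125 0.0156] [ 0.088 -0.046]
scene (320, 244, 43, 34) 854.5 [ 491. -202.] [114. 110.] 19.239591598510742 zmax [-0.0012  0.0213  0.0267] [ 0.489 -0.207]
scene (514, 242, 23, 42) 266.5 [ 965. -460.] [197.  61.] 46.138328552246094 zmax [0.0107 0.0957 0.1081] [ 0.896 -0.489]
scene (374, 206, 23, 11) 152.0 [753. -37.] [60. 80.] 83.77252960205078 zmax [0.0407 0.0581 0.0756] [ 0.718 -0.084]
scene (271, 183, 25, 18) 300.0 [500. 243.] [119.  82.] 81.72662353515625 zmax [-0.0027  0.0152  0.0227] [0.501 0.25 ]
scene (247, 170, 22, 15) 199.5 [455. 392.] [85. 99.] 14.16157054901123 zmax [-0.0027  0.0119  0.0207] [0.458 0.402]
scene (95, 167, 14, 34) 299.5 [-99. 618.] [280.  45.] 84.2667007446289 zmax [0.30
[... 162 characters left out ...]
109, 0, 25, 72) 991.0 [ 335. 4740.] [4796.  191.] 85.4931640625 zmax [0.5564 0.6162 0.6837] [0.057 0.087]
side (184, 248, 27, 21) 344.0 [449. 403.] [91. 64.] 16.966415405273438 zmax [-0.0001  0.0169  0.0214] [0.457 0.405]
side (236, 233, 24, 21) 406.0 [493. 256.] [ 73. 108.] 84.87260437011719 zmax [0.0019 0.0205 0.0255] [0.494 0.256]
side (431, 214, 20, 14) 175.0 [ 460. -389.] [72. 75.] 14.237951278686523 zmax [0.0025 0.0153 0.0219] [ 0.457 -0.388]
side (189, 174, 16, 11) 110.5 [1065.  430.] [114.  59.] 5.233278751373291 zmax [0.0744 0.0917 0.104 ] [0.874 0.412]
side (16, 0, 46, 25) 360.5 [38955016. 14034247.] [96093552.   149714.] 19.719070434570312 zmax [0.6498 0.6638 0.674 ] [0.151 0.51 ]
```

View pics/crop1.png

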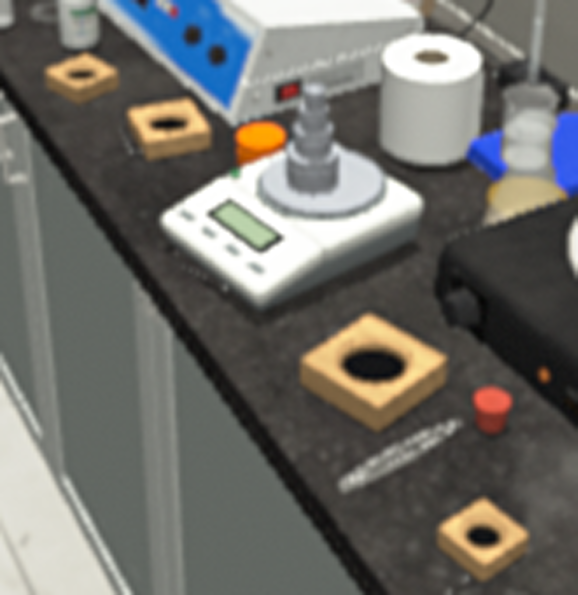

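Identified by size: block_500 at (342,261), block_50 at (373,308), block_200 at (283,191) and block_100 at (258,177). The only steel stack is on the balance, around pixel (325,200). The orange puck is excluded. Next I locate the stack and the surrounding obstacles.

```bash
python3 - <<'E'
from h import *
from scipy.spatial.transform import Rotation as Ro
d=load('scene')
v,u=np.mgrid[150:330,230:450]; P=depthpt(d,np.c_[u.ravel(),v.ravel()])
d2=load('side'); v,u=np.mgrid[150:330,100:480]; P2=depthpt(d2,np.c_[u.ravel(),v.ravel()])
P2=P2[~((P2[:,0]<.38))]
for Q in(P,P2):
  for a,b in((.142,.165),(.120,.138),(.098,.115),(.066,.09)):
    s=Q[(abs(Q[:,0]-.56)<.1)&(abs(Q[:,1]-.06)<.1)&(Q[:,2]>a)&(Q[:,2]<b)]
    if len(s): print(a,len(s),np.median(s,0).round(4),s.min(0).round(3),s.max(0).round(3))
Q=np.r_[P,P2]
print('heightmap mm rows x .38..  cols y .5..-.5')
for x in np.arange(.38,.76,.03):
  print('%.2f'%x,' '.join('%4d'%(1000*Q[(abs(Q[:,0]-x)<.015)&(abs(Q[:,1]-y)<.02)][:,2].max()) if ((abs(Q[:,0]-x)<.015)&(abs(Q[:,1]-y)<.02)).any() else '   .' for y in np.arange(.52,-.53,-.04)))
w=load('wrist');o=arm.observe();R=Ro.from_rotvec(o['ee_rot']).as_matrix();print(R.round(3))
C=-w['R'].T@w['t'];print('cam in tool',R.T@(C-o['position']));print('cam axes in tool',(R.T@w['R'].T).round(3))
E
```

```text
0.142 41 [0.5514 0.0163 0.1548] [0.543 0.01  0.143] [0.563 0.031 0.161]
0.12 45 [0.548  0.0144 0.1293] [0.538 0.006 0.12 ] [0.565 0.031 0.138]
0.098 51 [0.5472 0.0101 0.1055] [0.535 0.003 0.098] [0.566 0.03  0.114]
0.066 97 [0.5425 0.0039 0.0791] [ 0.528 -0.005  0.066] [0.571 0.031 0.09 ]
0.142 49 [0.5483 0.0245 0.1526] [0.542 0.014 0.142] [0.56  0.035 0.163]
0.12 52 [0.5448 0.027  0.1274] [0.535 0.011 0.12 ] [0.559 0.041 0.137]
0.098 52 [0.5414 0.0283 0.1065] [0.528 0.007 0.098] [0.553 0.042 0.114]
0.066 114 [0.5346 0.0265 0.0761] [ 0.509 -0.032  0.066] [0.573 0.071 0.09 ]
heightmap mm rows x .38..  cols y .5..-.5
0.38    3    4    2    1    3    3    3    2    2    4    3    4    4    3    5    3    1    0    1    2    2    1    2    2    2    2  -36
0.41    3    4   19   21    3    3    3    2    5    5    4   41   42   39    4    6    3    3    3    2   11    9    3    3    3    2   14
0.44    3    3   21   22   22    4    3    2    3    5    5   50   49   47   47   43    2   27   27   27    9    9   21   24   17   15   15
0.47   91   67   22   22   21    3   24   27   24    6   
[... 855 characters left out ...]
 1   53    4   75   78   77   77   77   77   79   81   69    5    6
0.68  107  108  107  109  109  109  109  110    5    5   97    3    2    0    3   44   76   76   81   90   91   91   79   79   69    4    6
0.71  102  102  102  103  103  104  105  104    6  103  104  104    4    2   83  131   76   81   91   92   92   92   90   81   60    6    5
0.74   95   96   96   97   98   98   98   99    5  103  104  103    4    3  129  129   76   90   90   90   93   92   92   80    .    4    7
[[-0.936  0.352 -0.   ]
 [ 0.352  0.936 -0.001]
 [-0.    -0.001 -1.   ]]
cam in tool [ 0.07732752  0.00109665 -0.15734218]
cam axes in tool [[-0.    -0.959 -0.285]
 [ 1.    -0.    -0.001]
 [ 0.001 -0.285  0.959]]
```

Request:
arm_command(dp=[[0,0,-0.5],[0,0,-0.5],[0,0,-0.5],[-1,-1,0],[-1,-1,0],[-1,-1,0],[-1,-1,0],[-1,-1,0],[-1,-1,0],[-1,-1,0]], angular=[[0,0,-0.8],[0,0,-0.8],[0,0,-0.8],[0,0,0],[0,0,0],[0,0,0],[0,0,0],[0,0,0],[0,0,0],[0,0,0]], claw=[1,1,1,1,1,1,1,1,1,1])

```text
clock: 1.15
position: [0.3959, 0.4087, 0.2641]
ee_rot: [0.0, -3.141, 0.0]
force: [0.7, 0.7, 0.3]
width: 1.002
gripper_force: 0.0
```

Request:
arm_command(dp=[[-1,-1,0],[-1,-1,0],[-1,-1,0],[0,0,0],[0,0,0]], angular=[[0,0,0],[0,0,0],[0,0,0],[0,0,0],[0,0,0]], claw=[1,1,1,1,1])

```text
clock: 1.65
position: [0.4704, 0.3343, 0.264]
ee_rot: [-0.003, -3.141, 0.0]
force: [0.0, 1.1, -0.4]
width: 1.003
gripper_force: 0.0
```

```bash
cat >> h.py <<'E'
def wood(d,S,hi,exp=None):
    "blocks seen: top-face rect (by fitted rect of wood contour on plane) and well centre"
    hsv=cv2.cvtColor(d['frame'],cv2.COLOR_RGB2HSV)
    m=cv2.inRange(hsv,(10,50,80),(28,220,255))
    cs,h=cv2.findContours(m,cv2.RETR_CCOMP,cv2.CHAIN_APPROX_NONE)
    for i,c in enumerate(cs):
        if h[0][i][3]>=0 or cv2.contourArea(c)<300: continue
        p=onplane(d,c[:,0],hi)
        if exp is not None and np.hypot(*(p[:,:2].mean(0)-exp))>.06: continue
        r=cv2.minAreaRect((p[:,:2]*1000).astype(np.float32))
        k=h[0][i][2];best=None
        while k>=0:
            if best is None or len(cs[k])>len(cs[best]): best=k
            k=h[0][k][0]
        out=[cv2.boundingRect(c),np.round(r[0],1),np.round(r[1],1),round(r[2],1)]
        if best is not None and len(cs[best])>=5:
            q=onplane(d,cs[best][:,0],hi)[:,:2]*1000; e=cv2.fitEllipse(q.astype(np.float32)); out+=['well',np.round(e[0],1),np.round(e[1],1)]
        print(*out)
E
python3 - <<'E'
from h import *
o=arm.observe();print(o['clock'],o['position'],o['ee_rot'],o['joints'].round(2))
d=snap('wrist','w1.png');print(-d['R'].T@d['t']);wood(d,0,.02)
E
```

```text
1.65 [0.47042237 0.33428242 0.2639618 ] [-3.17134249e-03 -3.14109119e+00  3.99841419e-04] [-0.76  0.33  0.07  1.64 -0.02  1.17  0.88]
[0.39359429 0.33572444 0.42147332]
(304, 330, 321, 18) [728.2 545.9] [466.5  23.2] 90.0
(487, 264, 31, 57) [652.  586.1] [94.3 37.4] 14.2
(122, 262, 32, 59) [648.9  81.9] [33.1 97.2] 65.9 well [665.2  74.6] [ 5.4 10.9]
(154, 154, 136, 114) [526.1 201.8] [ 96.5 220. ] 22.1 well [503.  257.3] [33.4 41.2]
(348, 121, 63, 64) [459.5 406.8] [64.5 61.7] 18.4 well [459.7 406.3] [30.3 30.8]
```

View pics/w1.png

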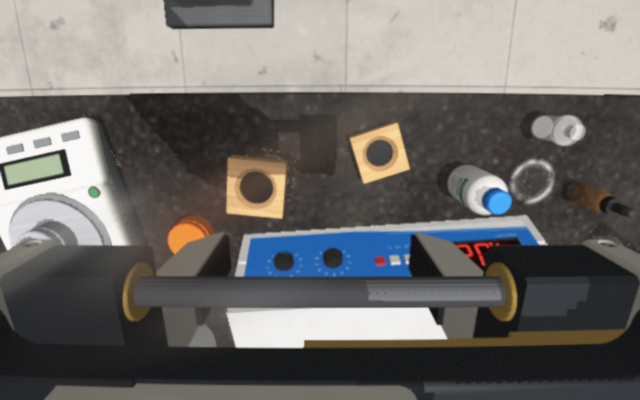

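Wrist view: block_200 at (257,187), block_100 at (380,152), balance pan on the left and orange decoy at (190,235). Next I move beside the stack to look at it.

Request:
arm_command(dp=[[-0.2,-1,0],[-0.2,-1,0],[-0.2,-1,0],[-0.2,-1,0],[-0.2,-1,0],[-0.2,-1,0],[-0.2,-1,0],[-0.2,-1,0],[-0.2,-1,0],[-0.2,-1,0]], angular=[[0,0,0],[0,0,0],[0,0,0],[0,0,0],[0,0,0],[0,0,0],[0,0,0],[0,0,0],[0,0,0],[0,0,0]], claw=[1,1,1,1,1,1,1,1,1,1])

```text
clock: 2.7
position: [0.5197, 0.0859, 0.2642]
ee_rot: [0.005, -3.141, -0.001]
force: [0.1, -0.3, 0.6]
width: 1.0
gripper_force: 0.0
```

Request:
arm_command(dp=[[0,-1,0],[0,-1,0],[0,-0.5,0],[0,0,0],[0,0,0]], angular=[[0,0,0],[0,0,0],[0,0,0],[0,0,0],[0,0,0]], claw=[1,1,1,1,1])

```text
clock: 3.2
position: [0.5201, 0.0243, 0.2642]
ee_rot: [0.003, -3.141, -0.001]
force: [-0.1, -0.1, 0.3]
width: 0.996
gripper_force: 0.0
```

```bash
python3 - <<'E'
from h import *
o=arm.observe();print(o['clock'],o['position'],o['ee_rot'])
d=snap('wrist','w2.png');print(-d['R'].T@d['t']);wood(d,0,.024)
v,u=np.mgrid[60:260,200:440];Q=depthpt(d,np.c_[u.ravel(),v.ravel()])
for h in(.1605,.1405,.1185,.094):
    s=(abs(Q[:,2]-h)<.004)&(np.hypot(Q[:,0]-.55,Q[:,1]-.02)<.03)
    if s.sum()>10:
        e=cv2.minEnclosingCircle((Q[s,:2]*1000).astype(np.float32));print(h,s.sum(),Q[s].mean(0).round(4),e)
E
```

```text
3.2 [0.52007507 0.02430427 0.26418035] [ 2.80497010e-03 -3.14148976e+00 -1.36568825e-03]
[0.44318165 0.02527161 0.4216746 ]
(303, 329, 323, 19) [774.3 235.3] [ 24.  465.2] 0.1
(214, 308, 60, 40) [754.3 -79.5] [64.9 82.8] 0.5 well [744.4 -61.1] [3.5 4.2]
(486, 263, 32, 58) [698.4 274.3] [95.1 38.6] 14.7
(122, 263, 31, 58) [ 699.2 -222.9] [37.3 94.3] 75.8
(410, 178, 49, 47) [568.9 166.6] [65.  52.3] 45.9
(471, 115, 79, 67) [502.6 251. ] [82.3 73.2] 84.2 well [502.2 251.8] [37.9 39. ]
(81, 93, 106, 127) [ 515.9 -194.6] [147.2 122.1] 4.5 well [ 494.5 -193.9] [50.9 53.4]
(601, 86, 39, 60) [465.7 382.3] [64.7 46.2] 17.1
0.1605 424 [0.5546 0.0251 0.1595] ((555.2576904296875, 25.252540588378906), 10.086935043334961)
0.1405 274 [0.5487 0.0279 0.1399] ((554.475341796875, 26.482276916503906), 13.40605354309082)
0.1185 338 [0.5472 0.0291 0.1179] ((555.1757202148438, 27.353681564331055), 17.762224197387695)
0.094 629 [0.5436 0.024  0.0935] ((554.630859375, 26.23868179321289), 24.95136260986328)
```

View pics/w2.png

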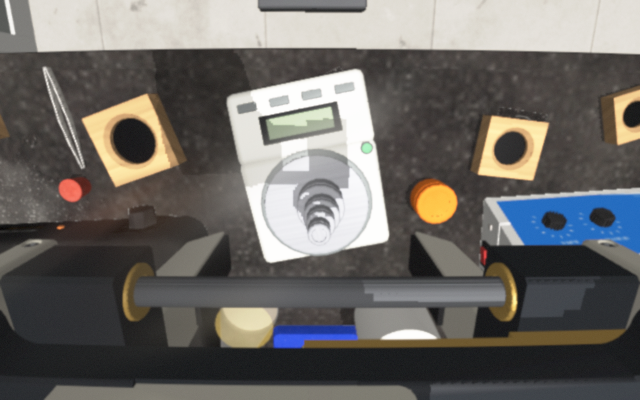

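Stack located; all four circle radii match the given sizes. Picking the 50 g weight.

Request:
arm_command(dp=[[-0.7,0.04,0],[-0.7,0,0.3],[0,0,0.9],[0,0,0.9],[0,0,0.9],[0,0,0.9],[0,0,0.63],[0,0,0],[0,0,0],[0,0,0]], angular=[[0,0,0],[0,0,0],[0,0,0],[0,0,0],[0,0,0],[0,0,0],[0,0,0],[0,0,0],[0,0,0],[0,0,0]], claw=[0.5,0.5,0.5,0.5,0.5,0.5,0.5,0.5,0.5,0.35], force=10)

```text
clock: 4.25
position: [0.5559, 0.0243, 0.152]
ee_rot: [-0.002, 3.14, 0.001]
force: [0.4, -0.8, 0.2]
width: 0.454
gripper_force: 0.0
```

Request:
arm_command(dp=[[0,0,0],[0,0,0],[0,0,0],[0,0,0],[0,0,0],[0,0,0],[0,0,0],[0,0,0]], angular=[[0,0,0],[0,0,0],[0,0,0],[0,0,0],[0,0,0],[0,0,0],[0,0,0],[0,0,0]], claw=[0.3,0.25,0.1,0,0,0,0,0], force=10)

```text
clock: 5.05
position: [0.5554, 0.0236, 0.1513]
ee_rot: [-0.0, 3.141, 0.0]
force: [-0.1, 0.6, 5.3]
width: 0.216
gripper_force: 10.0
```

Request:
arm_command(dp=[[0,0,-0.5],[0,0,-0.8],[0.3,-1,-0.7],[0.3,-1,0],[0.3,-1,0],[0.3,-1,0],[0.3,-1,0],[0.3,-1,0],[0.3,-1,0],[0.3,-1,0]], angular=[[0,0,0],[0,0,0],[0,0,0],[0,0,0],[0,0,0],[0,0,0],[0,0,0],[0,0,0],[0,0,0],[0,0,0]], claw=[0,0,0,0,0,0,0,0,0,0])

```text
clock: 6.05
position: [0.4946, -0.1775, 0.2015]
ee_rot: [-0.0, -3.141, -0.0]
force: [-0.1, 0.3, -0.7]
width: 0.215
gripper_force: 10.0
```

Request:
arm_command(dp=[[0.3,-1,0],[0.3,-1,0],[0.3,-1,0],[0.3,-1,0],[0.3,-1,0],[0.3,-1,0],[0.3,-1,0],[0.1,-0.4,0],[0,0,0],[0,0,0]], angular=[[0,0,0],[0,0,0],[0,0,0],[0,0,0],[0,0,0],[0,0,0],[0,0,0],[0,0,0],[0,0,0],[0,0,0]], claw=[0,0,0,0,0,0,0,0,0,0])

```text
clock: 7.05
position: [0.4407, -0.3602, 0.2009]
ee_rot: [0.001, -3.142, -0.002]
force: [-0.4, 0.2, -1.0]
width: 0.213
gripper_force: 10.0
```

```bash
cat >> h.py <<'E'
def blk(d,hi,exp):
    "block by depth: top-face points (wood mask) -> rect; dark well -> ellipse"
    v,u=np.mgrid[0:400,0:640];Q=depthpt(d,np.c_[u.ravel(),v.ravel()]);hsv=cv2.cvtColor(d['frame'],cv2.COLOR_RGB2HSV).reshape(-1,3)
    near=np.hypot(*(Q[:,:2]-exp).T)<.07
    s=near&(abs(Q[:,2]-hi)<.004)&(hsv[:,1]>50)&(hsv[:,0]>9)&(hsv[:,0]<29)
    r=cv2.minAreaRect((Q[s,:2]*1000).astype(np.float32));print('top',s.sum(),np.median(Q[s,2]).round(4),np.round(r[0],1),np.round(r[1],1),round(r[2],1))
    c=np.array(r[0])/1000
    f=(np.hypot(*(Q[:,:2]-c).T)<.035)&(Q[:,2]<hi-.006)&(Q[:,2]>.006)
    f&=np.hypot(*(Q[:,:2]-c).T)<min(r[1])/2000*.75
    if f.sum()>5: e=cv2.minEnclosingCircle((Q[f,:2]*1000).astype(np.float32));print('well',f.sum(),np.median(Q[f,2]).round(4),e)
    return c
E
python3 - <<'E'
from h import *
o=arm.observe();print(o['clock'],o['position'],o['ee_rot'],o['force'],o['width'])
d=snap('wrist','w3.png');print(-d['R'].T@d['t']);blk(d,.018,(.463,-.397));blk(d,.026,(.494,-.194))
E
```

```text
7.05 [ 0.44070235 -0.3602272   0.200923  ] [ 1.36211901e-03 -3.14158599e+00 -1.63579704e-03] [-0.40215907  0.2385773  -1.02653363] 0.21301747734806825
[ 0.36377932 -0.35922859  0.35839738]
top 1309 0.0173 [ 473. -396.] [46.9 46.3] 11.6
well 435 0.0102 ((473.22430419921875, -396.5630187988281), 13.448163986206055)
top 3362 0.0253 [ 495.4 -197.1] [86.8 87.7] 18.4
well 1899 0.0141 ((496.2321472167969, -196.17782592773438), 28.57482147216797)
```

View pics/w3.png

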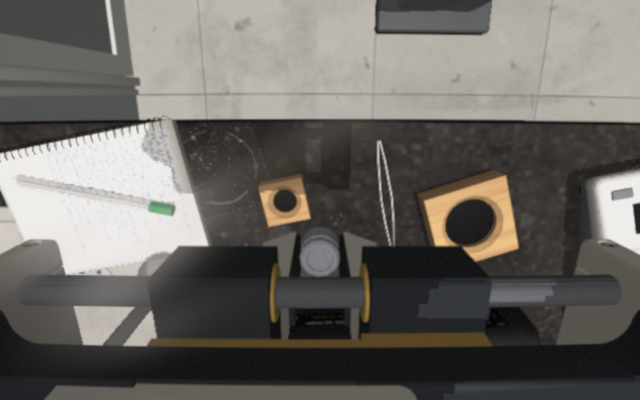

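The 50 g weight is held upright at (320,252) and block_50 is at (284,200). Lowering over block_50.

Request:
arm_command(dp=[[-0.65,-0.7,0],[-0.66,-0.73,0.5],[0,0,1],[0,0,1],[0,0,1],[0,0,1],[0,0,1],[0,0,0.8],[0,0,0.4],[0,0,0]], angular=[[0,0,0],[0,0,0],[0,0,0],[0,0,0],[0,0,0],[0,0,0],[0,0,0],[0,0,0],[0,0,0],[0,0,0]], claw=[0,0,0,0,0,0,0,0,0,0])

```text
clock: 8.1
position: [0.473, -0.3955, 0.0323]
ee_rot: [0.003, -3.14, -0.003]
force: [0.6, 0.3, -0.3]
width: 0.208
gripper_force: 10.0
```

Request:
arm_command(dp=[[0,0,0],[0,0,0.1],[0,0,0.1],[0,0,0.1],[0,0,0.08],[0,0,0],[0,0,0]], angular=[[0,0,0],[0,0,0],[0,0,0],[0,0,0],[0,0,0],[0,0,0],[0,0,0]], claw=[0,0,0,0,0,0,0])

```text
clock: 8.8
position: [0.4729, -0.3972, 0.0239]
ee_rot: [0.0, -3.142, -0.0]
force: [0.4, 0.8, -0.6]
width: 0.212
gripper_force: 10.0
```

Request:
arm_command(dp=[[0,0,0.06],[0,0,0.06],[0,0,0],[0,0,0]], angular=[[0,0,0],[0,0,0],[0,0,0],[0,0,0]], claw=[0,0,0,0])

```text
clock: 9.2
position: [0.473, -0.3973, 0.021]
ee_rot: [-0.0, 3.141, -0.0]
force: [0.5, -0.5, -0.7]
width: 0.212
gripper_force: 10.0
```

Request:
arm_command(dp=[[0,0,0],[0,0,0],[0,0,0],[0,0,-0.3],[0,0,-1],[0,0,-1],[0,0,-1],[0,0,-1],[0,0,-1],[0,0,-1]], angular=[[0,0,0],[0,0,0],[0,0,0],[0,0,0],[0,0,0],[0,0,0],[0,0,0],[0,0,0],[0,0,0],[0,0,0]], claw=[0.25,0.35,0.45,0.5,0.5,0.5,0.5,0.5,0.5,0.5])

```text
clock: 10.2
position: [0.4728, -0.3972, 0.1802]
ee_rot: [0.0, 3.141, -0.0]
force: [1.0, -0.5, 0.3]
width: 0.501
gripper_force: 0.0
```

```bash
python3 - <<'E'
from h import *
o=arm.observe();print(o['clock'],o['position'],o['width'])
d=snap('wrist','w4.png')
v,u=np.mgrid[0:400,0:640];Q=depthpt(d,np.c_[u.ravel(),v.ravel()])
s=(np.hypot(Q[:,0]-.473,Q[:,1]+.396)<.03)&(Q[:,2]>.023)&(Q[:,2]<.06)
print(s.sum(),np.percentile(Q[s,2],[50,90,99]),cv2.minEnclosingCircle((Q[s&(Q[:,2]>.027),:2]*1000).astype(np.float32)));blk(d,.018,(.473,-.396))
cv2.imwrite('pics/c4.png',cv2.resize(d['frame'][120:330,200:440][:,:,::-1],None,fx=2.5,fy=2.5))
E
```

```text
10.2 [ 0.47280494 -0.39722875  0.18015834] 0.501443186873769
349 [0.0290417  0.03008478 0.03097453] ((472.9233093261719, -396.0372619628906), 9.955138206481934)
top 1556 0.0173 [ 473. -396.] [46.5 46.1] 11.7
well 152 0.0103 ((473.9222106933594, -396.5470275878906), 13.902709007263184)
```

View pics/c4.png

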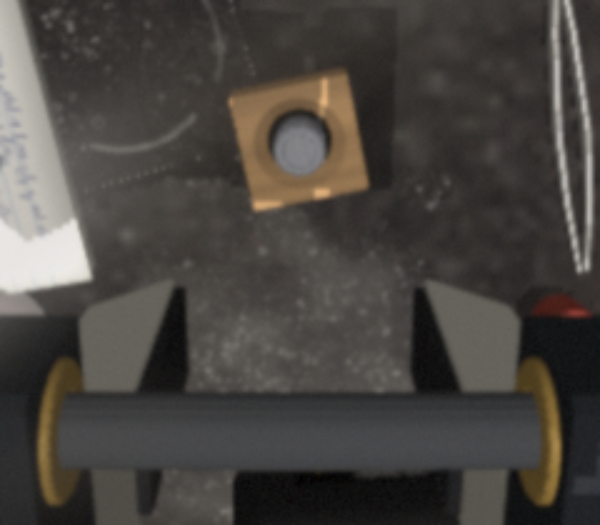

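The 50 g weight is seated and centred (crop (300,145)): its top is at 30 mm, as expected. Now the 100 g weight.

Request:
arm_command(dp=[[0,1,0],[0,1,0],[-0.2,1,0],[-0.2,1,0],[-0.2,1,0],[-0.2,1,0],[-0.2,1,0],[-0.2,1,0],[-0.2,1,0],[-0.2,1,0]], angular=[[0,0,0],[0,0,0],[0,0,0],[0,0,0],[0,0,0],[0,0,0],[0,0,0],[0,0,0],[0,0,0],[0,0,0]], claw=[0.6,0.6,0.6,0.6,0.6,0.6,0.6,0.6,0.6,0.6])

```text
clock: 11.25
position: [0.513, -0.1463, 0.179]
ee_rot: [0.0, 3.141, -0.0]
force: [0.7, -0.9, 0.2]
width: 0.599
gripper_force: 0.0
```

Request:
arm_command(dp=[[-0.3,1,0],[-0.3,1,0],[-0.3,1,0],[-0.3,1,0],[-0.3,1,0],[-0.18,1,0],[0,0.95,0],[0,0,0],[0,0,0],[0,0,0]], angular=[[0,0,0],[0,0,0],[0,0,0],[0,0,0],[0,0,0],[0,0,0],[0,0,0],[0,0,0],[0,0,0],[0,0,0]], claw=[0.6,0.6,0.6,0.6,0.6,0.6,0.6,0.6,0.6,0.6])

```text
clock: 12.25
position: [0.5549, 0.0253, 0.1787]
ee_rot: [0.002, 3.141, -0.001]
force: [-0.6, -0.0, 0.5]
width: 0.605
gripper_force: 0.0
```

Request:
arm_command(dp=[[0,0.05,0.7],[0,0,0.8],[0,0,0.45],[0,0,0],[0,0,0],[0,0,0],[0,0,0],[0,0,0],[0,0,0],[0,0,0]], angular=[[0,0,0],[0,0,0],[0,0,0],[0,0,0],[0,0,0],[0,0,0],[0,0,0],[0,0,0],[0,0,0],[0,0,0]], claw=[0.5,0.5,0.5,0.5,0.4,0.3,0.2,0.1,0,0], force=12)

```text
clock: 13.25
position: [0.5555, 0.0276, 0.1305]
ee_rot: [0.0, 3.14, 0.0]
force: [-0.6, -1.7, 6.1]
width: 0.291
gripper_force: 12.0
```

Request:
arm_command(dp=[[0,0,0],[0,0,0],[0,0,0]], angular=[[0,0,0],[0,0,0],[0,0,0]], claw=[0,0,0])

```text
clock: 13.55
position: [0.5555, 0.0276, 0.1305]
ee_rot: [0.0, 3.14, 0.0]
force: [-0.4, -2.1, 5.2]
width: 0.287
gripper_force: 12.0
```

Request:
arm_command(dp=[[0,0,-0.4],[0,0,-0.8],[0,0,-0.8],[0.3,1,-0.8],[0.3,1,0],[0.3,1,0],[0.3,1,0],[0.3,1,0],[0.3,1,0],[0.3,1,0]], angular=[[0,0,0],[0,0,0],[0,0,0],[0,0,0],[0,0,0],[0,0,0],[0,0,0],[0,0,0],[0,0,0],[0,0,0]], claw=[0,0,0,0,0,0,0,0,0,0])

```text
clock: 14.55
position: [0.5017, 0.2038, 0.2002]
ee_rot: [0.0, -3.141, -0.0]
force: [0.4, 0.6, -0.7]
width: 0.288
gripper_force: 12.0
```

Request:
arm_command(dp=[[0.4,1,0],[0.4,1,0],[0.4,1,0],[0.4,1,0],[0.4,1,0],[0.4,1,0],[0.2,1,0],[0,0.3,0],[0,0,0],[0,0,0]], angular=[[0,0,0],[0,0,0],[0,0,0],[0,0,0],[0,0,0],[0,0,0],[0,0,0],[0,0,0],[0,0,-0.6],[0,0,-0.6]], claw=[0,0,0,0,0,0,0,0,0,0])

```text
clock: 15.55
position: [0.4374, 0.3849, 0.1998]
ee_rot: [0.288, -3.128, 0.001]
force: [0.0, -0.0, -0.7]
width: 0.284
gripper_force: 12.0
```

Request:
arm_command(dp=[[0,0,0],[0,0,0],[0,0,0],[0,0,0],[0,0,0],[0,0,0],[0,0,0]], angular=[[0,0,-0.8],[0,0,-0.8],[0,0,-0.8],[0,0,-0.8],[0,0,-0.84],[0,0,0],[0,0,0]], claw=[0,0,0,0,0,0,0])

```text
clock: 16.25
position: [0.4377, 0.3846, 0.1999]
ee_rot: [1.197, -2.905, 0.0]
force: [-0.1, 0.2, -1.1]
width: 0.29
gripper_force: 12.0
```

```bash
python3 - <<'E'
from h import *
from scipy.spatial.transform import Rotation as Ro
o=arm.observe();print(o['clock'],o['position'],o['width'])
R=Ro.from_rotvec(o['ee_rot']).as_matrix();print(R.round(3))
d=snap('wrist','w5.png');c=blk(d,.020,(.4597,.4065));blk(d,.022,(.5026,.252))
# held weight centre in tool
v,u=np.mgrid[0:400,0:640];Q=depthpt(d,np.c_[u.ravel(),v.ravel()]);T=(Q-o['position'])@R
s=(abs(T[:,0])<.02)&(abs(T[:,1])<.0125)&(abs(T[:,2]+.0105)<.004);print('held',s.sum(),T[s].mean(0),T[s,0].min(),T[s,0].max())
print('tool units',(R.T@(np.r_[c,0]-np.r_[o['position'][:2],0])/.025).round(3))
E
```

```text
16.25 [0.43765759 0.38462046 0.19990505] 0.29029168852779014
[[-0.71  -0.704 -0.   ]
 [-0.704  0.71  -0.   ]
 [ 0.    -0.    -1.   ]]
top 1747 0.0193 [460.9 407.7] [58.7 58.2] 18.4
well 722 0.0112 ((461.78167724609375, 408.15106201171875), 17.294769287109375)
top 3514 0.0214 [503.3 256.7] [70.6 71.5] 84.5
well 1385 0.0122 ((504.157470703125, 256.1256103515625), 21.715822219848633)
held 2032 [ 0.00165851  0.00016264 -0.00892036] -0.00970528473623585 0.013473351273679893
tool units [-1.311  0.    -0.   ]
```

View pics/w5.png

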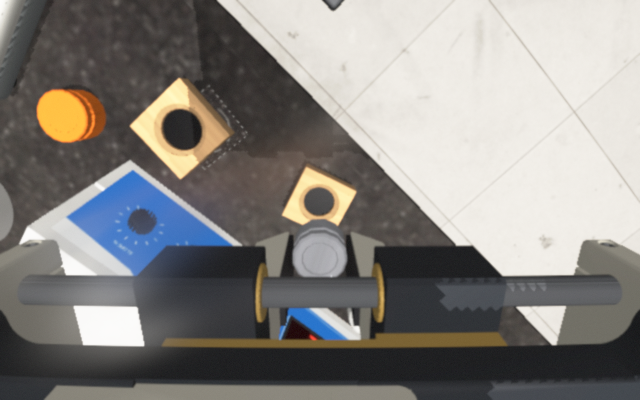

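Block_100 is at (319,202) and the weight is held upright at (320,255). Lowering onto block_100.

Request:
arm_command(dp=[[-0.65,0,0],[-0.7,0,0.5],[0,0,1],[0,0,1],[0,0,1],[0,0,1],[0,0,1],[0,0,0.7],[0,0,0.4],[0,0,0]], angular=[[0,0,0],[0,0,0],[0,0,0],[0,0,0],[0,0,0],[0,0,0],[0,0,0],[0,0,0],[0,0,0],[0,0,0]], claw=[0,0,0,0,0,0,0,0,0,0])

```text
clock: 17.3
position: [0.4606, 0.4085, 0.0336]
ee_rot: [1.201, -2.901, 0.002]
force: [-0.7, -0.8, -0.6]
width: 0.287
gripper_force: 12.0
```

Request:
arm_command(dp=[[0,0,0],[0,0,0.1],[0,0,0.1],[0,0,0.1],[0,0,0.08],[0,0,0],[0,0,0]], angular=[[0,0,0],[0,0,0],[0,0,0],[0,0,0],[0,0,0],[0,0,0],[0,0,0]], claw=[0,0,0,0,0,0,0])

```text
clock: 18.0
position: [0.4612, 0.4091, 0.0252]
ee_rot: [1.203, -2.902, -0.0]
force: [0.1, 0.7, -0.9]
width: 0.286
gripper_force: 12.0
```

Request:
arm_command(dp=[[0,0,0.05],[0,0,0.04],[0,0,0],[0,0,0]], angular=[[0,0,0],[0,0,0],[0,0,0],[0,0,0]], claw=[0,0,0,0])

```text
clock: 18.4
position: [0.4613, 0.4092, 0.0231]
ee_rot: [-1.203, 2.902, 0.0]
force: [-0.8, -1.0, 0.8]
width: 0.286
gripper_force: 12.0
```

Request:
arm_command(dp=[[0,0,0],[0,0,0],[0,0,0],[0,0,-0.3],[0,0,-1],[0,0,-1],[0,0,-1],[0,0,-1],[0,0,-1],[0,0,-1]], angular=[[0,0,0],[0,0,0],[0,0,0],[0,0,0],[0,0,0],[0,0,0],[0,0,0],[0,0,0],[0,0,0],[0,0,0]], claw=[0.32,0.4,0.5,0.5,0.5,0.5,0.5,0.5,0.5,0.5])

```text
clock: 19.4
position: [0.4611, 0.4091, 0.1822]
ee_rot: [-1.203, 2.902, 0.0]
force: [0.1, 0.4, 0.3]
width: 0.501
gripper_force: 0.0
```

```bash
cat >> h.py <<'E'
def wt(d,c,top,rad):
    v,u=np.mgrid[0:400,0:640];Q=depthpt(d,np.c_[u.ravel(),v.ravel()])
    s=(np.hypot(*(Q[:,:2]-c).T)<rad+.012)&(abs(Q[:,2]-top)<.012)&(Q[:,2]>top-.004)
    print('weight top',s.sum(),np.percentile(Q[s,2],[5,50,95]).round(4),cv2.minEnclosingCircle((Q[s,:2]*1000).astype(np.float32)))
E
python3 - <<'E'
from h import *
o=arm.observe();print(o['clock'],o['position'],o['width'])
d=snap('wrist','w6.png');c=blk(d,.020,(.461,.4078));wt(d,c,.033,.0135)
E
```

```text
19.4 [0.46114595 0.40906917 0.18220371] 0.5013673113954976
top 2480 0.0194 [461.  407.7] [58.6 58.2] 18.1
well 234 0.0112 ((461.0594787597656, 408.0611877441406), 16.90109634399414)
weight top 625 [0.0308 0.0321 0.0334] ((460.5411682128906, 409.65814208984375), 13.339606285095215)
```

The 100 g weight is seated. Rotating back and going for the 200 g weight.

Request:
arm_command(dp=[[0,0,0],[0,0,0],[0,0,0],[0,0,0],[0,0,0],[0,0,0],[0,0,0],[-0.1,-1,0],[-0.1,-1,0],[-0.1,-1,0]], angular=[[0,0,0.74],[0,0,0.75],[0,0,0.75],[0,0,0.75],[0,0,0.75],[0,0,0.75],[0,0,0.75],[0,0,0],[0,0,0],[0,0,0]], claw=[0.7,0.7,0.7,0.7,0.7,0.7,0.7,0.7,0.7,0.7])

```text
clock: 20.45
position: [0.4686, 0.3334, 0.1808]
ee_rot: [-0.001, 3.141, 0.0]
force: [0.7, 0.5, 0.6]
width: 0.701
gripper_force: 0.0
```

Request:
arm_command(dp=[[-0.3,-1,0],[-0.3,-1,0],[-0.3,-1,0],[-0.3,-1,0],[-0.3,-1,0],[-0.3,-1,0],[-0.3,-1,0],[-0.3,-1,0],[-0.3,-1,0],[-0.3,-1,0]], angular=[[0,0,0],[0,0,0],[0,0,0],[0,0,0],[0,0,0],[0,0,0],[0,0,0],[0,0,0],[0,0,0],[0,0,0]], claw=[0.7,0.7,0.7,0.7,0.7,0.7,0.7,0.7,0.7,0.7])

```text
clock: 21.45
position: [0.544, 0.0832, 0.1809]
ee_rot: [-0.0, 3.141, 0.001]
force: [0.8, 0.3, -0.1]
width: 0.703
gripper_force: 0.0
```

Request:
arm_command(dp=[[-0.3,-1,0],[-0.18,-1,0],[0,-0.26,0],[0,0,0],[0,0,0]], angular=[[0,0,0],[0,0,0],[0,0,0],[0,0,0],[0,0,0]], claw=[0.7,0.7,0.7,0.7,0.7])

```text
clock: 21.95
position: [0.5555, 0.0291, 0.1806]
ee_rot: [0.002, -3.142, -0.001]
force: [0.3, 0.3, -0.9]
width: 0.696
gripper_force: 0.0
```

```bash
python3 - <<'E'
from h import *
o=arm.observe();print(o['clock'],o['position'],o['ee_rot'])
d=snap('wrist','w7.png');wt(d,(.555,.0275),.1185,.018);wt(d,(.555,.0265),.094,.025)
E
```

```text
21.95 [0.55550886 0.02907896 0.18057846] [ 2.02379469e-03 -3.14151980e+00 -1.45140495e-03]
weight top 1993 [0.1163 0.1176 0.1189] ((555.5385131835938, 27.39018440246582), 18.041189193725586)
weight top 1280 [0.092  0.0936 0.102 ] ((554.825439453125, 26.639127731323242), 24.960716247558594)
```

Request:
arm_command(dp=[[0,-0.07,0.6],[0,0,0.9],[0,0,0.9],[0,0,0.55],[0,0,0],[0,0,0],[0,0,0],[0,0,0],[0,0,0],[0,0,0]], angular=[[0,0,0],[0,0,0],[0,0,0],[0,0,0],[0,0,0],[0,0,0],[0,0,0],[0,0,0],[0,0,0],[0,0,0]], claw=[0.6,0.6,0.6,0.6,0.6,0.5,0.4,0.3,0.2,0], force=18)

```text
clock: 23.0
position: [0.5564, 0.0262, 0.1076]
ee_rot: [-0.0, 3.14, 0.001]
force: [-0.9, 1.3, 7.4]
width: 0.382
gripper_force: 18.0
```

Request:
arm_command(dp=[[0,0,0],[0,0,0],[0,0,0]], angular=[[0,0,0],[0,0,0],[0,0,0]], claw=[0,0,0])

```text
clock: 23.3
position: [0.5564, 0.0262, 0.1076]
ee_rot: [-0.0, 3.14, 0.001]
force: [-0.2, 1.3, 6.4]
width: 0.385
gripper_force: 18.0
```

Request:
arm_command(dp=[[0,0,-0.4],[0,0,-0.8],[0,0,-0.8],[0.2,1,0],[0.2,1,0],[0.2,1,0],[0.2,1,0],[0.2,1,0],[0.2,1,0],[0.3,1,0]], angular=[[0,0,0],[0,0,0],[0,0,0],[0,0,0],[0,0,0],[0,0,0],[0,0,0],[0,0,0],[0,0,0],[0,0,0]], claw=[0,0,0,0,0,0,0,0,0,0])

```text
clock: 24.3
position: [0.518, 0.2015, 0.1572]
ee_rot: [0.001, 3.141, -0.0]
force: [0.4, -0.5, -1.0]
width: 0.386
gripper_force: 18.0
```

Request:
arm_command(dp=[[0.3,1,0],[0.29,1,0],[0,0.21,0.2],[0,0,0.8],[0,0,0.8],[0,0,0.8],[0,0,0.7],[0,0,0],[0,0,0]], angular=[[0,0,0],[0,0,0],[0,0,0],[0,0,0],[0,0,0],[0,0,0],[0,0,0],[0,0,0],[0,0,0]], claw=[0,0,0,0,0,0,0,0,0])

```text
clock: 25.2
position: [0.5037, 0.2555, 0.0746]
ee_rot: [-0.001, -3.141, 0.001]
force: [-0.4, -0.3, -1.2]
width: 0.386
gripper_force: 18.0
```

Request:
arm_command(dp=[[0,0.04,0.5],[0,0,0.6],[0,0,0.4],[0,0,0],[0,0,0.1],[0,0,0.1],[0,0,0.1],[0,0,0.08],[0,0,0],[0,0,0]], angular=[[0,0,0],[0,0,0],[0,0,0],[0,0,0],[0,0,0],[0,0,0],[0,0,0],[0,0,0],[0,0,0],[0,0,0]], claw=[0,0,0,0,0,0,0,0,0,0])

```text
clock: 26.2
position: [0.5035, 0.2572, 0.0273]
ee_rot: [-0.0, 3.142, 0.0]
force: [-0.4, -0.2, -2.5]
width: 0.384
gripper_force: 18.0
```

Request:
arm_command(dp=[[0,0,0.06],[0,0,0],[0,0,0]], angular=[[0,0,0],[0,0,0],[0,0,0]], claw=[0,0,0])

```text
clock: 26.5
position: [0.5035, 0.2571, 0.0257]
ee_rot: [0.0, -3.142, 0.0]
force: [0.0, -1.1, -2.0]
width: 0.382
gripper_force: 18.0
```

Request:
arm_command(dp=[[0,0,0],[0,0,0],[0,0,0],[0,0,-0.3],[0,0,-1],[0,0,-1],[0,0,-1],[0,0,-1],[0,0,-1],[0,0,-1]], angular=[[0,0,0],[0,0,0],[0,0,0],[0,0,0],[0,0,0],[0,0,0],[0,0,0],[0,0,0],[0,0,0],[0,0,0]], claw=[0.41,0.48,0.55,0.6,0.6,0.6,0.6,0.6,0.6,0.6])

```text
clock: 27.5
position: [0.5034, 0.257, 0.185]
ee_rot: [0.0, 3.141, 0.001]
force: [1.2, 0.5, 0.1]
width: 0.602
gripper_force: 0.0
```

```bash
python3 - <<'E'
from h import *
o=arm.observe();print(o['clock'],o['position'],o['width'])
d=snap('wrist','w8.png');c=blk(d,.022,(.5035,.2565));wt(d,c,.0365,.018)
E
```

```text
27.5 [0.50338335 0.25701051 0.18498079] 0.6018579962480506
top 3505 0.0214 [503.6 256.8] [70.3 70.4] 84.2
well 206 0.0125 ((504.3363342285156, 257.22210693359375), 21.653139114379883)
weight top 1116 [0.0343 0.0356 0.037 ] ((502.6661376953125, 258.42974853515625), 18.035194396972656)
```

The 200 g weight is seated. Now the 500 g weight.

Request:
arm_command(dp=[[-0.2,-1,0],[-0.2,-1,0],[-0.2,-1,0],[-0.2,-1,0],[-0.2,-1,0],[-0.2,-1,0],[-0.2,-1,0],[-0.3,-1,0],[-0.4,-1,0],[0,-0.22,0.2]], angular=[[0,0,0],[0,0,0],[0,0,0],[0,0,0],[0,0,0],[0,0,0],[0,0,0],[0,0,0],[0,0,0],[0,0,0]], claw=[0.85,0.85,0.85,0.85,0.85,0.85,0.85,0.85,0.85,0.85])

```text
clock: 28.55
position: [0.5574, 0.0229, 0.1793]
ee_rot: [0.007, 3.139, -0.002]
force: [0.3, 0.1, 0.2]
width: 0.85
gripper_force: 0.0
```

Request:
arm_command(dp=[[0,0,0.4],[0,0,0.8],[0,0,0.8],[0,0,0.8],[0,0,0.8],[0,0,0.5],[0,0,0],[0,0,0]], angular=[[0,0,0],[0,0,0],[0,0,0],[0,0,0],[0,0,0],[0,0,0],[0,0,0],[0,0,0]], claw=[0.85,0.85,0.85,0.85,0.85,0.85,0.85,0.85], force=30)

```text
clock: 29.35
position: [0.556, 0.0273, 0.0759]
ee_rot: [0.001, -3.141, -0.0]
force: [0.5, 0.5, 0.6]
width: 0.847
gripper_force: 0.0
```

Request:
arm_command(dp=[[0,0,-0.03],[0,0,0],[0,0,0],[0,0,0],[0,0,0],[0,0,0],[0,0,0],[0,0,0],[0,0,0],[0,0,0]], angular=[[0,0,0],[0,0,0],[0,0,0],[0,0,0],[0,0,0],[0,0,0],[0,0,0],[0,0,0],[0,0,0],[0,0,0]], claw=[0.75,0.68,0.62,0.56,0.4,0.2,0,0,0,0], force=30)

```text
clock: 30.35
position: [0.5562, 0.0263, 0.0768]
ee_rot: [0.0, 3.141, -0.0]
force: [-0.3, -2.2, 5.6]
width: 0.538
gripper_force: 30.0
```

Request:
arm_command(dp=[[0,0,-0.2],[0,0,-0.3],[0,0,-0.5],[0,0,-0.6],[0,0,-0.5],[0,0,0]], angular=[[0,0,0],[0,0,0],[0,0,0],[0,0,0],[0,0,0],[0,0,0]], claw=[0,0,0,0,0,0])

```text
clock: 30.95
position: [0.5573, 0.0269, 0.1312]
ee_rot: [-0.0, 3.138, 0.001]
force: [0.2, -0.1, -5.6]
width: 0.537
gripper_force: 30.0
```

Request:
arm_command(dp=[[0.25,-0.6,0],[0.25,-0.9,0],[0.25,-0.9,0],[0.25,-0.9,0],[0.25,-0.9,0],[0.25,-0.9,0],[0.25,-0.9,0],[0.25,-0.9,0],[0.25,-0.9,0],[0.1,-0.8,0]], angular=[[0,0,0],[0,0,0],[0,0,0],[0,0,0],[0,0,0],[0,0,0],[0,0,0],[0,0,0],[0,0,0],[0,0,0]], claw=[0,0,0,0,0,0,0,0,0,0])

```text
clock: 31.95
position: [0.4953, -0.1901, 0.1284]
ee_rot: [-0.002, -3.14, -0.0]
force: [0.6, -0.3, -4.3]
width: 0.539
gripper_force: 30.0
```

Request:
arm_command(dp=[[0,-0.35,0],[0,0,0.4],[0,0,0.7],[0,0,0.7],[0,0,0.6],[0,0,0],[0,0,0]], angular=[[0,0,0],[0,0,0],[0,0,0],[0,0,0],[0,0,0],[0,0,0],[0,0,0]], claw=[0,0,0,0,0,0,0])

```text
clock: 32.65
position: [0.4971, -0.196, 0.0685]
ee_rot: [0.002, -3.14, -0.001]
force: [0.7, 0.2, -4.4]
width: 0.536
gripper_force: 30.0
```

```bash
python3 - <<'E'
from h import *
o=arm.observe();print(o['clock'],o['position'],o['width'],o['force'])
d=snap('wrist','w9.png');wt(d,o['position'][:2],o['position'][2]+.0172,.025)
cv2.imwrite('pics/c9.png',d['frame'][:,:,::-1])
E
```

```text
32.65 [ 0.49713723 -0.19604563  0.06851009] 0.5359981663897101 [ 0.74920536  0.24582041 -4.38783765]
weight top 6761 [0.0835 0.0849 0.0928] ((486.8411865234375, -196.06411743164062), 35.44435501098633)
```

View pics/c9.png

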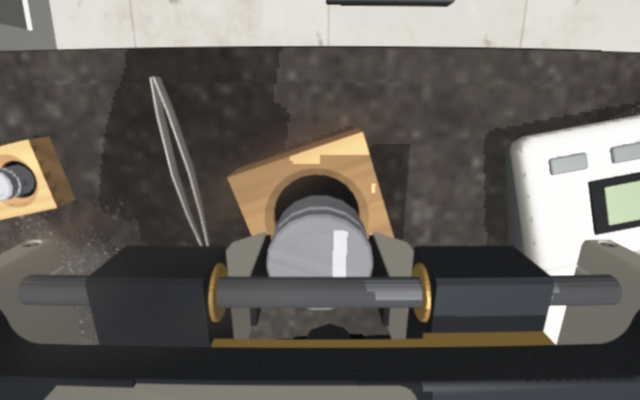

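The 500 g weight is held upright at (320,250), over the well of block_500. Lowering.

Request:
arm_command(dp=[[0,-0.02,0.4],[0,0,0.5],[0,0,0.2],[0,0,0],[0,0,0.1],[0,0,0.1],[0,0,0.1],[0,0,0.1],[0,0,0],[0,0,0]], angular=[[0,0,0],[0,0,0],[0,0,0],[0,0,0],[0,0,0],[0,0,0],[0,0,0],[0,0,0],[0,0,0],[0,0,0]], claw=[0,0,0,0,0,0,0,0,0,0])

```text
clock: 33.7
position: [0.4972, -0.1976, 0.0315]
ee_rot: [0.0, -3.142, -0.0]
force: [0.2, -1.6, -5.5]
width: 0.539
gripper_force: 30.0
```

Request:
arm_command(dp=[[0,0,0.05],[0,0,0.05],[0,0,0.02],[0,0,0]], angular=[[0,0,0],[0,0,0],[0,0,0],[0,0,0]], claw=[0,0,0,0])

```text
clock: 34.1
position: [0.4974, -0.1976, 0.0288]
ee_rot: [-0.0, 3.141, 0.0]
force: [-1.4, 0.7, 1.9]
width: 0.538
gripper_force: 30.0
```

Request:
arm_command(dp=[[0,0,0],[0,0,0],[0,0,0],[0,0,-0.3],[0,0,-1],[0,0,-1],[0,0,-1],[0,0,-1],[0,0,-1],[0,0,-1]], angular=[[0,0,0],[0,0,0],[0,0,0],[0,0,0],[0,0,0],[0,0,0],[0,0,0],[0,0,0],[0,0,0],[0,0,0]], claw=[0.56,0.63,0.7,0.75,0.75,0.75,0.75,0.75,0.75,0.75])

```text
clock: 35.1
position: [0.4971, -0.1977, 0.1877]
ee_rot: [0.0, 3.141, -0.0]
force: [0.6, 0.1, 0.5]
width: 0.752
gripper_force: 0.0
```

```bash
python3 - <<'E'
from h import *
o=arm.observe();print(o['clock'],o['position'],o['width'])
d=snap('wrist','w10.png');c=blk(d,.026,(.4955,-.197));wt(d,c,.046,.025);c=blk(d,.018,(.473,-.396));wt(d,c,.03,.01)
s=snap('scene','s10.png')
cv2.imwrite('pics/s10c.png',cv2.resize(s['frame'][155:325,235:400][:,:,::-1],None,fx=3.5,fy=3.5,interpolation=cv2.INTER_CUBIC))
E
```

```text
35.1 [ 0.49714126 -0.19770465  0.18765912] 0.7520164389693553
top 4861 0.0255 [ 495.6 -196.8] [86.4 86.2] 18.7
well 319 0.0143 ((495.1695556640625, -196.59515380859375), 28.266408920288086)
weight top 2254 [0.0438 0.0452 0.0465] ((496.139892578125, -196.29315185546875), 24.973554611206055)
top 1492 0.0174 [ 472.7 -395.9] [45.9 48.4] 11.4
well 133 0.0104 ((472.7980041503906, -396.35528564453125), 12.778426170349121)
weight top 347 [0.0272 0.0291 0.0303] ((472.8515625, -395.76165771484375), 10.551491737365723)
```

View pics/s10c.png

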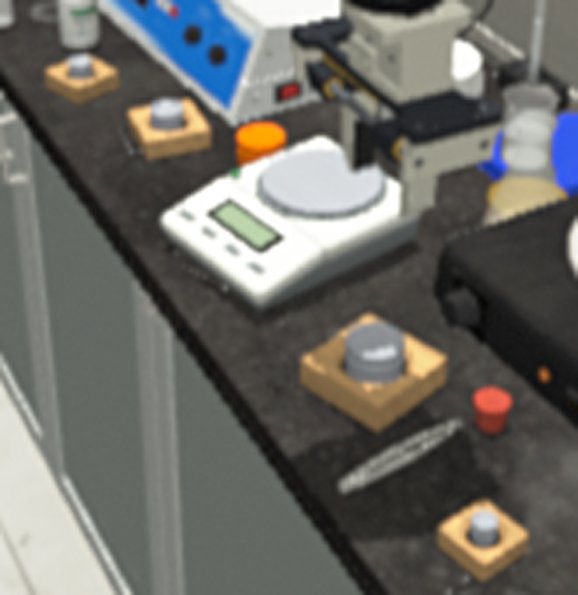

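The picture shows each weight seated in its own block (500 g at (375,350), 50 g at (484,527), 200 g at (168,115), 100 g at (80,67)), with the pan empty and the gripper clear.

```bash
python3 -c "
from cell import arm
print(arm.sign_off())"
```

```text
the job is handed in; nothing more can be done
None
```

All four weights are seated upright in their own blocks and measured within about 2 mm of centre, and the job was handed in after about 35 s on the robot's clock; the sign-off gave no verdict.

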